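# Dry-fit a small excavated jar on the banding wheel

## Task

Rebuild the small red clay jar on the round metal banding wheel, from the bottom up: first the foot section in the middle of the wheel, then the belly ring with the dark stripes, then the red neck section with its narrow end up, and last the lid; the lid's far edge is tucked under the low wooden ledge, so slide it out forward before lifting it. Set each piece down gently, upright and squarely centred on the one below, and let go. Leave the grey neck (it belongs to another pot), the white bowl of sherds and the brown bottle where they are.

Things in the scene. Friction and masses are not known exactly. Their poses are not given: they have to be found in the camera images.
- foot: Foot section of the jar, red clay, a small round cup open at the top. 40 mm high; underside 42 mm across, widening over the lowest 16 mm to 60 mm across, then straight up to the flat rim (8 mm wide). Loose, 110 g, stands upright on the table. Origin: centre of its underside; z up.
- belly: Belly section, red clay ring open at both ends with two dark brown stripes round it and a dark rim. 60 mm across, straight sided, 36 mm high, wall 8 mm, flat ends. Loose, 90 g, stands upright (either end would fit, but leave it as it stands). Origin: centre of its underside; z up.
- neck: Neck section, plain red clay ring open at both ends, 44 mm high, wall 8 mm. 60 mm across and straight sided for the lowest 20 mm, tapering to 46 mm across at 30 to 38 mm height, flaring to 54 mm at the flat top rim. Loose, 90 g, stands upright, narrow end up. Origin: centre of its underside; z up.
- lid: Lid, red clay disc 72 mm across, 10 mm thick (7 at the edge), with a round knob 20 mm across at its centre, from 10 to 40 mm above the flat underside; brown tip. Loose, 80 g. Lies flat on the table, its far edge about 14 mm under the ledge's board, the knob's axis about 22 mm in front of the board's front edge. Origin: centre of its underside; z up.
- ledge: Low wooden ledge, fixed: board 180 mm wide (y), 130 mm deep (x), underside 20 and top 32 mm above the table, on side and back walls, open at the front; flat sherds on top (to 45 mm). Origin: on the table under the middle of the board's front edge; its -x axis points straight out of the front: the lid slides out that way, clear of the board after 20 mm (30 is good).
- wheel: Banding wheel, fixed, does not turn: dark steel foot and a round flat metal plate 130 mm across with a fine ring marked round its middle. Origin: on the table under its centre.
- wheel_top (a point): Centre of the wheel's flat top, 45 mm above the table; z up.
- grey_neck: Neck of another pot, dark grey, the same shape and size as the red neck section. Loose; not part of the jar: leave it. Origin: centre of its underside.
- bowl: White bowl with sherds, 116 mm across at the rim, 40 mm high. Loose; leave it. Origin: centre of its underside.
- bottle: Brown glass bottle, 56 mm across, 130 mm high. Loose; leave it. Origin: centre of its underside.
Not all that is in view belongs to the job. What is shaped like the neck but turquoise is not meant.

How it is judged (in metres and radians):
On the way, in this order (a step that is already met when the one before it is completed fails the run):
1. the foot section stands upright and let go, centred on the wheel (horizontal distance between foot and wheel_top below 0.012 m and z of foot in the frame of wheel_top between -0.004 and 0.004 m and angle between foot's own z axis and vertical below 0.1 rad and linear speed of foot below 0.02 m/s and angular speed of foot below 0.2 rad/s and contact force between the fingers and foot below 0.3 N), for 0.2 s.
2. the striped belly ring sits squarely on the foot (all of step 1 and horizontal distance between belly and foot below 0.008 m and z of belly in the frame of foot between 0.036 and 0.044 m and angle between belly's own z axis and vertical below 0.1 rad and linear speed of belly below 0.02 m/s and angular speed of belly below 0.2 rad/s and contact force between the fingers and belly below 0.3 N), for 0.2 s.
3. the red neck section sits squarely on the belly (all of step 2 and horizontal distance between neck and belly below 0.008 m and z of neck in the frame of belly between 0.032 and 0.04 m and angle between neck's own z axis and vertical below 0.1 rad and linear speed of neck below 0.02 m/s and angular speed of neck below 0.2 rad/s and contact force between the fingers and neck below 0.3 N), for 0.2 s.
4. the lid sits squarely on the neck (all of step 3 and horizontal distance between lid and neck below 0.008 m and z of lid in the frame of neck between 0.04 and 0.048 m and angle between lid's own z axis and vertical below 0.1 rad and linear speed of lid below 0.02 m/s and angular speed of lid below 0.2 rad/s and contact force between the fingers and lid below 0.3 N), for 0.2 s.
At the end, for the whole second after the job is handed in: The foot stands on the wheel within 12 mm of its centre; belly on foot, red neck on belly and lid on neck, each centred within 8 mm on the piece below and seated within 4 mm in height; all upright within 0.1 rad, let go and at rest (all of step 4); the robot touches nothing.
It fails at once if the grey neck is moved more than 25 mm or tipped (distance of grey_neck from where it was at the start of the episode above 0.025 m or angle between grey_neck's own z axis and vertical above 0.3 rad).
It fails at once if the bowl of sherds is moved more than 25 mm or tipped (distance of bowl from where it was at the start of the episode above 0.025 m or angle between bowl's own z axis and vertical above 0.3 rad).
It fails at once if the brown bottle is moved more than 25 mm or tipped (distance of bottle from where it was at the start of the episode above 0.025 m or angle between bottle's own z axis and vertical above 0.3 rad).
It fails at once if a piece of the jar is set down or pressed hard (more than 60 N on what it is stacked on) (contact force between foot and wheel above 60 N or contact force between belly and foot above 60 N or contact force between neck and belly above 60 N or contact force between lid and neck above 60 N).
It also fails if it takes over 118 s, if anything falls off the work surface, if the arm or the gripper's body presses on something with over 40 N, if the wrist force passes 120 N, or if a joint passes its speed limit or range.

## Robot

A 6-joint arm with a two-finger parallel gripper is mounted at the origin on the work surface. World frame = base frame: x ahead of the robot, y to its left, z up, the work surface at z = 0. Lengths are in mm, angles in rad, forces in N, time in s.
With the tool pointing down it reaches from about 350 to 975 mm from the base axis. Payload 17.4 kg.
Tool frame: the origin (TCP) lies at the very end of the fingers, on their centre line; the grasp point (between the pads) lies manip.pinch_z behind it (manip.pinch_z is the distance from the TCP to the grasp point, in mm); z points along the fingers, y is the line along which they close (so a half turn about z gives the same grasp; the last joint's range is limited). The gripper opens to 85 mm and grips with 20 to 120 N. Pads are 22 mm wide; open, the fingers measure 114 mm over their backs; the gripper's body (76 mm by 85 mm) begins 54 mm behind the grasp point. The pads swing forward as they close: fully open they stand 13 mm farther back than shut.
Start: joints at [-1.375, 0.116, 1.442, -0, 1.584, -0.038], TCP at [156.371, -656.643, 231.303] pointing down, gripper open.
Joint ranges: [-2.83, 2.83], [-0.83, 2.19], [0.07, 2.5], [-1.14, 4.28], [0.01, 3], [-2.97, 2.97]. Speed limits (rad/s): [1.89, 1.89, 2.22, 3.14, 3.14, 3.14].

## Interface

Orientations are given as a unit quaternion [w, x, y, z].
In Python, from plant import manip gives the robot as it stands.
- The arm moves only by the shell command python3 -m jog 'ROWS' [OPENING] [FORCE]. ROWS is JSON, a list of rows, each an object of numbers: "dx", "dy", "dz": the shift along the tool's x, y, z in cm; "twist": the turn about the tool's z in degrees. In form: [{"dx": .., "dy": .., "dz": .., "twist": ..}, ...]. A call has 1 to 12 rows; each row shifts and turns the commanded pose from where the row before left it, along the tool's axes as they then stand; what a row does not reach is not made up. A row lasts 1/12 s, in which the tool goes at most 41.7 mm and 7.16 degrees, less where a joint would pass 70% of its speed; a pose out of reach is approached as far as the arm can. A call is refused whole if a number of a shift passes 4.17 or a number of a turn 7.16, either way. A call with a gripper value outside its range is refused whole. OPENING is the opening, from 0 (shut) to 1 (fully open), set as the call begins (- or left out, the last holds). The fingers move at their own pace and stop on an object; FORCE is the grip in N (left out, the last holds). Time passes only in rows, so rows that do not move let the fingers close. It gives the time, the measured TCP pose, the force, the opening and the grip force at its end, in the units of the state.
- manip.observe(): the state, without advancing time (a new reading comes with each control period).
- manip.get_image(name): name is "scene" or "side" or "wrist"; returns a dict with "img" (384x512x3 uint8, red, green, blue), "vfov" (degrees; the focal length in pixels is half the picture's height over the tangent of half this angle, whatever the lens; pixels are square), "cx", "cy" (the principal point, pixels), "dist_coeffs" ([k1, k2, p1, p2, k3] as OpenCV has them; the pictures are not rectified), "rvec" (rotation vector, rad) and "tvec" (3), from world to camera coordinates, as OpenCV has them. Camera axes: x right, y down, z forward; pixel columns grow to the right and rows downward; lengths in mm; the calibration is good to about 2 mm. A picture is of the moment at which its call begins. There is no depth.
- manip.sign_off(): hands the job in; it is judged then, once.
Trained networks look in the newest picture that a camera, given by its name, has taken for a name from the list of things; names that differ only in an ending like _2 or _b are one class to them, and where a whole thing is asked for, a point or a joint stands for the part that bears it (a point fixed in the world has none). Each returns a list of dicts, best first, with "score" (0 to 1); they miss things now and then, are a little off and sometimes report something else, mostly with a low value. They report only what shows in the picture. A call takes as long as a camera call. They do not tell look-alikes from the thing itself.
- manip.search_frame(name, camera): "location" ([column, row] as shares, 0 to 1, of the picture: columns of its width, rows of its height, amid what is visible of it).
The state is a dict: "time_s": time; "q": joint angles; "joint_velocities": joint speeds; "tau": joint torques, N m; "eef_pos": TCP position; "eef_rot": TCP orientation; "ft_force": force on the tool from outside, world axes, zero at the start; "ft_torque": the same for the moment, N m; "width": finger opening in mm; "gripper_force": force on a finger pad.
Only numpy, scipy, OpenCV 4.12 (cv2) and the standard library are available. Lean on these libraries where they do the work, as an engineer would, in place of code of your own. Each camera call takes 0.05 s, during which the arm holds its last target. There are 200 camera calls.

## Working session

There is one attempt and no reset: what is moved stays moved. The work goes in short steps, Python scripts to look and compute and a shell command to move; the robot and the scene stay as the last step left them, time stands still between calls to the robot, and variables do not carry over. Pictures are saved under pics/ and viewed, at most 14 in all, crops included, and the job is handed in when it is done.

```bash
mkdir -p pics; ls; cat > h.py <<'E'
import numpy as np, cv2
from plant import manip
def cam(name,save=None):
    d=manip.get_image(name)
    if save: cv2.imwrite('pics/'+save,d['img'][:,:,::-1])
    f=192/np.tan(np.radians(d['vfov'])/2)
    d['K']=np.array([[f,0,d['cx']],[0,f,d['cy']],[0,0,1.]]);d['D']=np.array(d['dist_coeffs'],float)
    d['rv']=np.array(d['rvec'],float);d['tv']=np.array(d['tvec'],float)
    d['R']=cv2.Rodrigues(d['rv'])[0];return d
def ray(d,px):
    u=cv2.undistortPoints(np.array([[px]],float),d['K'],d['D'])[0,0]
    o=-d['R'].T@d['tv'].ravel();return o,d['R'].T@np.array([u[0],u[1],1])
def at_z(d,px,z):
    o,v=ray(d,px);return o+v*(z-o[2])/v[2]
def proj(d,p):
    return cv2.projectPoints(np.array(p,float).reshape(-1,1,3),d['rv'],d['tv'],d['K'],d['D'])[0].reshape(-1,2)
E
python3 - <<'E'
from h import *
print(manip.pinch_z, manip.observe())
Z=dict(foot=20,belly=18,neck=22,lid=20,ledge=26,wheel=35,grey_neck=22,bowl=25,bottle=65)
for c in ("scene","side","wrist"):
    d=cam(c,c+'0.png');o,v=ray(d,(256,192));print(c,d['vfov'],o.round(),v.round(2))
    if c=='wrist':continue
    for n in Z:
        for r in manip.search_frame(n,c)[:3]:
            px=np.array(r['location'])*[512,384];print(n,round(r['score'],2),px.round(),at_z(d,px,Z[n]).round())
E
```

```text
pics
18.700000000000003 {'time_s': 0.0, 'q': array([-1.37481803e+00,  1.16492621e-01,  1.44226716e+00, -1.90089935e-05,
        1.58403364e+00, -3.77823937e-02]), 'joint_velocities': array([ 7.95699422e-06,  4.31346459e-04,  1.81043845e-03, -6.04063181e-04,
       -8.25337373e-04, -3.44386745e-04]), 'tau': array([-2.70505270e-04, -7.31994224e+01, -6.32482839e+01, -4.36050573e-05,
        6.39974809e-03, -5.54982398e-05]), 'eef_pos': array([ 156.31376533, -656.44509888,  230.55653252]), 'eef_rot': array([-5.97754572e-04,  9.93177100e-01,  1.16614269e-01, -5.69135593e-05]), 'ft_force': array([0.05584953, 0.21536537, 0.5131758 ]), 'ft_torque': array([-0.00507745,  0.01052815,  0.01219251]), 'gripper_force': 0.0, 'width': 85.53018599817969}
scene 48.52146306694564 [1068. -470. 1248.] [-0.43  0.35 -0.83]
foot 0.73 [303. 167.] [448. 258.  20.]
foot 0.65 [214. 287.] [ 611. -261.   20.]
belly 0.47 [274. 197.] [477.  95.  18.]
neck 0.68 [189. 259.] [ 487. -266.   22.]
neck 0.62 [172. 206.] [ 289. -200.   22.]
neck 0.56 [117. 235.] [ 267. -398.   22.]
lid 0.69 [268. 243.] [600. -37.  20.]
ledge 0.66 [293. 259.] [694. -15.  26.]
ledge 0.34 [190. 254.] [ 477. -256.   26.]
wheel 0.82 [214. 287.] [ 616. -264.   35.]
grey_neck 0.7 [234. 224.] [476. -81.  22.]
bowl 0.88 [340. 189.] [601. 292.  25.]
bottle 0.68 [343. 139.] [469. 434.  65.]
side 52.99141738192164 [ 977. -782.  740.] [-0.44  0.7  -0.57]
foot 0.66 [291. 170.] [452. 280.  20.]
foot 0.47 [199. 261.] [ 471. -252.   20.]
belly 0.74 [266. 193.] [452. 114.  18.]
neck 0.94 [ 97. 259.] [ 243. -399.   22.]
neck 0.9 [160. 228.] [ 293. -212.   22.]
neck 0.77 [200. 261.] [ 473. -252.   22.]
lid 0.68 [283. 233.] [599. -34.  20.]
ledge 0.85 [315. 247.] [703. -43.  26.]
wheel 0.88 [244. 285.] [ 621. -266.   35.]
grey_neck 0.61 [238. 229.] [484. -91.  22.]
bowl 0.59 [328. 182.] [601. 275.  25.]
wrist 60.078922814293 [ 223. -642.  374.] [-0.26 -0.06 -0.96]
```

```bash
python3 - <<'E'
import cv2
a=cv2.imread('pics/scene0.png')[100:350,80:400];b=cv2.imread('pics/side0.png')[120:320,50:400]
cv2.imwrite('pics/scene1.png',cv2.resize(a,(768,600),interpolation=cv2.INTER_CUBIC))
cv2.imwrite('pics/side1.png',cv2.resize(b,(800,457),interpolation=cv2.INTER_CUBIC))
E
```

```text
(no output)
```

View pics/scene1.png

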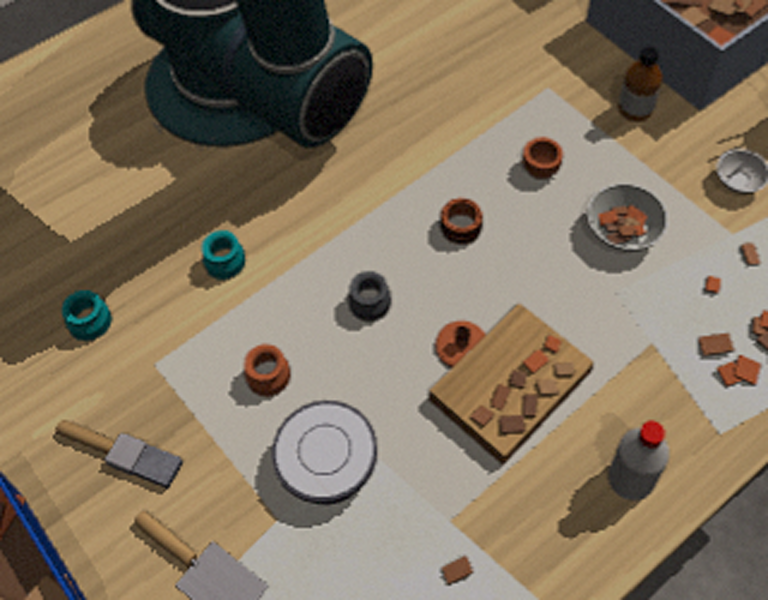

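View pics/side1.png

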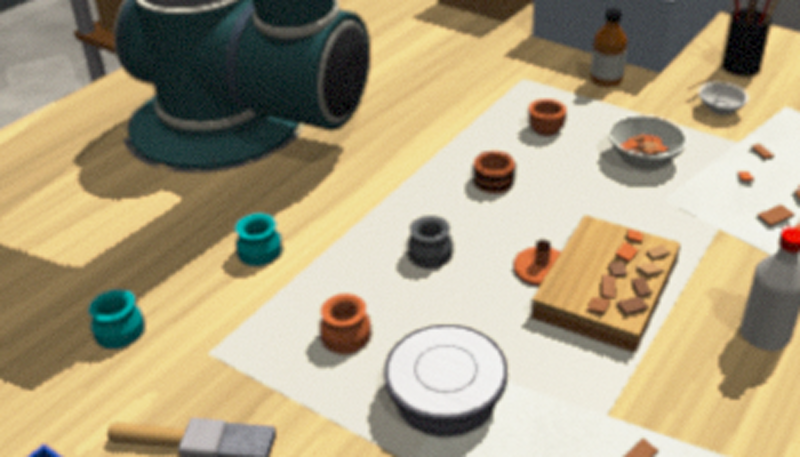

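The views agree. From the scene crop: foot (543,157), belly (461,220), grey neck (370,295), red neck (267,370), lid knob (462,337), wheel centre (325,450). The turquoise necks are decoys. Next I fit silhouettes for accurate positions.

```bash
cat > fit.py <<'E'
from h import *
from scipy.optimize import least_squares
P=dict(foot=[(0,21),(16,30),(40,30)],belly=[(0,30),(36,30)],neck=[(0,30),(20,30),(30,23),(38,23),(44,27)],grey_neck=[(0,30),(20,30),(30,23),(38,23),(44,27)],wheel=[(45,65)])
t=np.linspace(0,2*np.pi,60,endpoint=False)
def model_c(d,n,x,y,z0=0):
    p=[(x+r*np.cos(a),y+r*np.sin(a),z0+z) for z,r in P[n] for a in t]
    h=cv2.convexHull(proj(d,p).astype(np.float32));m=cv2.moments(h);return np.array([m['m10'],m['m01']])/m['m00'],m['m00']
def mask_c(d,n,px):
    hsv=cv2.cvtColor(d['img'],cv2.COLOR_RGB2HSV);H,S,V=[hsv[...,i].astype(int) for i in range(3)]
    if n=='wheel': m=(V>150)&(S<40)
    elif n=='grey_neck': m=(V<95)&(S<90)
    else: m=((H<12)|(H>172))&(S>110)
    m=cv2.morphologyEx(m.astype(np.uint8),cv2.MORPH_CLOSE,np.ones((3,3)))
    if n=='wheel': m=cv2.morphologyEx(m,cv2.MORPH_OPEN,np.ones((3,3)))
    k,l,s,c=cv2.connectedComponentsWithStats(m,connectivity=4)
    b=min((i for i in range(1,k) if s[i,4]>60),key=lambda i:np.hypot(*(c[i]-px)))
    h=cv2.convexHull(np.argwhere(l==b)[:,::-1].astype(np.float32));M=cv2.moments(h)
    return np.array([M['m10'],M['m01']])/M['m00'],M['m00']
def fit(n,obs,z0=0):
    x0=None
    f=lambda q:np.concatenate([model_c(d,n,q[0],q[1],z0)[0]-c for d,c in obs])
    d,c=obs[0];r=least_squares(f,at_z(d,c,z0+25)[:2],diff_step=1e-3);return r.x,r.fun
E
python3 - <<'E'
from fit import *
sc=cam('scene');sd=cam('side')
G=dict(foot=(450,265),belly=(465,105),neck=(480,-257),grey_neck=(480,-86),wheel=(618,-265))
for n,g in G.items():
    o=[];A=[]
    for d in(sc,sd):
        p=model_c(d,n,*g)[0];c,a=mask_c(d,n,p);o.append((d,c));A+=[c.round(1),a]
    x,e=fit(n,o);each=[fit(n,[k])[0].round(1) for k in o]
    print(n,x.round(1),e.round(1),each,A,[round(model_c(d,n,*x)[1]) for d in(sc,sd)])
# lid knob tip & board corners
for d,o,s,pts in((sc,(80,100),2.4,dict(tip=(464,330),cR=(518,305),cL=(431,393))),(sd,(50,120),2.286,dict(tip=(543,243),cR=(587,217),cL=(535,290)))):
    for k,p in pts.items(): print(k,at_z(d,(np.array(p)+.5)/s+o,40 if k=='tip' else 32).round(1))
E
```

```text
foot [450.5 267.8] [ 0.4  0.2 -0.4 -0. ] [array([449. , 267.2]), array([451.8, 268.7])] [array([305.5, 165. ]), 197.5, array([289. , 170.5]), 175.0] [245, 243]
belly [456.  103.6] [ 0.3  0.  -0.3  0.1] [array([455.2, 102.9]), array([456.4, 104.7])] [array([272. , 191.4]), 232.0, array([265.9, 194.5]), 230.0] [291, 319]
neck [ 474.3 -251.6] [ 0.3 -0.  -0.2  0.1] [array([ 473.8, -252.4]), array([ 474.5, -251. ])] [array([190.7, 253.9]), 296.0, array([200.6, 261.3]), 428.0] [353, 542]
grey_neck [474.6 -86.6] [ 1.1 -0.  -0.9  0.5] [array([472.4, -89.5]), array([475.5, -83.3])] [array([231.2, 225.1]), 366.0, array([237.6, 227. ]), 314.5] [322, 433]
wheel [ 700.5 -111.8] [-10.8   9.    6.7 -14.3] [array([699.3, -67.6]), array([ 709.4, -165.2])] [array([281.9, 267.6]), 50863.0, array([296.6, 271.9]), 48971.0] [1379, 1425]
tip [605.1 -20.   40. ]
cR [619.7  64.7  32. ]
cL [ 644.3 -109.4   32. ]
tip [606.4 -22.8  40. ]
cR [624.6  63.8  32. ]
cL [636.  -94.7  32. ]
```

```bash
cat > wheel.py <<'E'
from fit import *
# wheel: fit 65mm-radius plate edge at z=45 by maximising white-inside/dark-rim contrast
def score(q,ds):
    s=0
    for d in ds:
        g=cv2.GaussianBlur(cv2.cvtColor(d['img'],cv2.COLOR_RGB2GRAY),(3,3),0).astype(np.float32)
        T=np.linspace(0,2*np.pi,180)
        v=[]
        for r in (60,66,32.):
            p=proj(d,[(q[0]+r*np.cos(a),q[1]+r*np.sin(a),45) for a in T]).astype(np.float32)
            v.append(cv2.remap(g,p[:,:1],p[:,1:],cv2.INTER_LINEAR).mean())
        s+=v[0]-v[1]
    return s
def wheel(ds,c=(618,-265)):
    return max(((score((x,y),ds),x,y) for x in np.arange(c[0]-15,c[0]+16,1.) for y in np.arange(c[1]-15,c[1]+16,1.)))
E
python3 - <<'E'
from wheel import *
sc=cam('scene');sd=cam('side')
print(wheel([sc]),wheel([sd]),wheel([sc,sd]))
print(at_z(sc,(np.array([324,449.])+.5)/2.4+[80,100],45),at_z(sd,(np.array([445.5,369])+.5)/2.286+[50,120],45))
s=manip.observe();p=s['eef_pos'];q=s['eef_rot']
E
cat > go.py <<'E'
# go.py x y z yawdeg : print tool-frame shifts (cm) and twist to reach TCP target
import sys
from h import *
from scipy.spatial.transform import Rotation as Ro
s=manip.observe();q=s['eef_rot'];R=Ro.from_quat([q[1],q[2],q[3],q[0]]);M=R.as_matrix()
yaw=np.degrees(np.arctan2(M[1,0],M[0,0]))
print('t',round(s['time_s'],2),'tcp',s['eef_pos'].round(1),'yaw(tool x)',round(yaw,1),'tilt',np.degrees(np.arccos(-M[2,2])).round(2),'w',round(s['width'],1),'ft',s['ft_force'].round(1),'q6',s['q'][5].round(2))
a=[float(v) for v in sys.argv[1:]]
if a:
    d=M.T@(np.array(a[:3])-s['eef_pos'])/10;print('shift cm',d.round(2),'len',np.linalg.norm(d).round(1),'twist',(round(-(a[3]-yaw),1) if len(a)>3 else ''))
E
python3 go.py 450.5 267.8 130
```

```text
(np.float32(22.05307), np.float64(619.0), np.float64(-266.0)) (np.float32(35.31154), np.float64(620.0), np.float64(-264.0)) (np.float32(56.608635), np.float64(619.0), np.float64(-265.0))
[ 622.55453426 -262.87805383   45.        ] [ 623.46315548 -263.79067324   45.        ]
t 1.25 tcp [ 156.4 -656.6  231.3] yaw(tool x) 13.4 tilt 0.0 w 85.3 ft [-0.1  0.8  1. ] q6 -0.04
shift cm [ 50.03 -83.11  10.13] len 97.5 twist
```

```bash
python3 -m jog '[{"dx":3,"dy":-2.4},{"dx":3,"dy":-2.4},{"dx":3,"dy":-2.4},{"dx":3,"dy":-2.4},{"dx":3,"dy":-2.4},{"dx":3,"dy":-2.4},{"dx":3,"dy":-2.4},{"dx":3,"dy":-2.4},{"dx":3,"dy":-2.4},{"dx":3,"dy":-2.4},{"dx":3,"dy":-2.4},{"dx":3,"dy":-2.4}]' 1 40; python3 -m jog '[{"dx":1,"dy":-3.6,"dz":0.3},{"dx":1,"dy":-3.6,"dz":0.3},{"dx":1,"dy":-3.6,"dz":0.3},{"dx":1,"dy":-3.6,"dz":0.3},{"dx":1,"dy":-3.6,"dz":0.3},{"dx":1,"dy":-3.6,"dz":0.3},{"dx":1,"dy":-3.6,"dz":0.3},{"dx":1,"dy":-3.6,"dz":0.3},{"dx":1,"dy":-3.6,"dz":0.3},{"dx":1,"dy":-3.6,"dz":0.3},{"dx":1,"dy":-3.6,"dz":0.3},{"dx":1,"dy":-3.6,"dz":0.3}]'; python3 go.py 450.5 267.8 90
```

```text
t 1.25 tcp [ 156.4 -656.6  231.3] yaw(tool x) 13.4 tilt 0.0 w 85.3 ft [-0.1  0.8  1. ] q6 -0.04
shift cm [ 50.03 -83.11  14.13] len 98.0 twist invalid input
invalid input
```

```bash
python3 -m jog '[{"dx":3.0,"dy":-2.4,"dz":0,"twist":0},{"dx":3.0,"dy":-2.4,"dz":0,"twist":0},{"dx":3.0,"dy":-2.4,"dz":0,"twist":0},{"dx":3.0,"dy":-2.4,"dz":0,"twist":0},{"dx":3.0,"dy":-2.4,"dz":0,"twist":0},{"dx":3.0,"dy":-2.4,"dz":0,"twist":0},{"dx":3.0,"dy":-2.4,"dz":0,"twist":0},{"dx":3.0,"dy":-2.4,"dz":0,"twist":0},{"dx":3.0,"dy":-2.4,"dz":0,"twist":0},{"dx":3.0,"dy":-2.4,"dz":0,"twist":0},{"dx":3.0,"dy":-2.4,"dz":0,"twist":0},{"dx":3.0,"dy":-2.4,"dz":0,"twist":0}]' 1 40
```

```text
time_s: 2.25
eef_pos: [440.6, -291.4, 231.6]
eef_rot: [0.0, 0.993, 0.117, 0.0]
ft_force: [0.9, -1.7, 0.3]
width: 85.2
gripper_force: 0.0
```

```bash
python3 go.py 450.5 267.8 90
```

```text
t 2.25 tcp [ 440.6 -291.4  231.6] yaw(tool x) 13.4 tilt 0.04 w 85.2 ft [ 0.9 -1.7  0.3] q6 0.7
shift cm [ 13.9  -54.18  14.14] len 57.7 twist
```

```bash
python3 -m jog '[{"dx":1,"dy":-3.7,"dz":0.3,"twist":0},{"dx":1,"dy":-3.7,"dz":0.3,"twist":0},{"dx":1,"dy":-3.7,"dz":0.3,"twist":0},{"dx":1,"dy":-3.7,"dz":0.3,"twist":0},{"dx":1,"dy":-3.7,"dz":0.3,"twist":0},{"dx":1,"dy":-3.7,"dz":0.3,"twist":0},{"dx":1,"dy":-3.7,"dz":0.3,"twist":0},{"dx":1,"dy":-3.7,"dz":0.3,"twist":0},{"dx":1,"dy":-3.7,"dz":0.3,"twist":0},{"dx":1,"dy":-3.7,"dz":0.3,"twist":0},{"dx":1,"dy":-3.7,"dz":0.3,"twist":0},{"dx":1,"dy":-3.7,"dz":0.3,"twist":0}]';  python3 -m jog '[{"dx":0.5,"dy":-3,"dz":1.5,"twist":0},{"dx":0.5,"dy":-3,"dz":1.5,"twist":0},{"dx":0.5,"dy":-2,"dz":1.5,"twist":0},{"dx":0,"dy":-1,"dz":1.5,"twist":0},{"dx":0,"dy":0,"dz":0,"twist":0},{"dx":0,"dy":0,"dz":0,"twist":0},{"dx":0,"dy":0,"dz":0,"twist":0}]' >/dev/null; python3 go.py 450.5 267.8 10; python3 - <<'E'
from h import *
d=cam('wrist','w1.png'); print(proj(d,[(450.5,267.8,40)]), manip.search_frame('foot','wrist')[:2])
s=manip.observe();p=s['eef_pos'];print(proj(d,[p,p+[0,0,18.7]]))
E
```

```text
time_s: 3.25
eef_pos: [453.3, 168.7, 195.5]
eef_rot: [-0.0, 0.993, 0.117, 0.0]
ft_force: [0.8, -0.7, 0.1]
width: 85.6
gripper_force: 0.0
t 3.83 tcp [447.8 257.3 136.3] yaw(tool x) 13.4 tilt 0.05 w 85.3 ft [ 0.1  0.  -0.3] q6 1.81
shift cm [ 0.49 -0.96 12.63] len 12.7 twist 
[[242.69844101 186.92202708]] [{'location': [0.4793, 0.4755], 'score': 0.62}]
[[255.28775568 249.37352928]
 [255.07348514 269.02504994]]
```

View pics/w1.png

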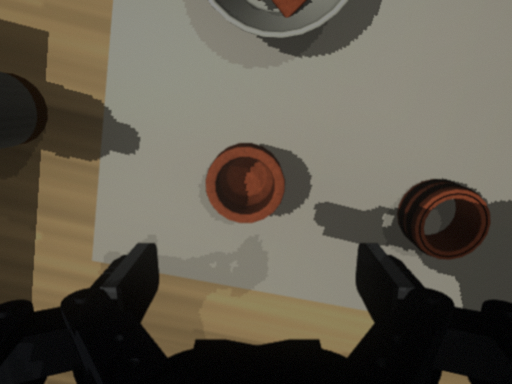

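Wrist view: the foot rim is centred at about (246,183), within 3 mm of the fit. The paths for both fingers are clear.

```bash
python3 -m jog '[{"dx":0.6,"dy":-0.8,"dz":1,"twist":0},{"dx":0,"dy":0,"dz":3,"twist":0},{"dx":0,"dy":0,"dz":3,"twist":0},{"dx":0,"dy":0,"dz":3,"twist":0},{"dx":0,"dy":0,"dz":1.5,"twist":0},{"dx":0,"dy":0,"dz":0.9,"twist":0},{"dx":0,"dy":0,"dz":0,"twist":0},{"dx":0,"dy":0,"dz":0,"twist":0}]'; python3 -m jog '[{"dx":0,"dy":0,"dz":0,"twist":0},{"dx":0,"dy":0,"dz":0,"twist":0},{"dx":0,"dy":0,"dz":0,"twist":0},{"dx":0,"dy":0,"dz":0,"twist":0},{"dx":0,"dy":0,"dz":0,"twist":0},{"dx":0,"dy":0,"dz":0,"twist":0},{"dx":0,"dy":0,"dz":0,"twist":0},{"dx":0,"dy":0,"dz":0,"twist":0},{"dx":0,"dy":0,"dz":0,"twist":0},{"dx":0,"dy":0,"dz":0,"twist":0}]' 0 40; python3 go.py
```

```text
time_s: 4.6
eef_pos: [452.1, 266.7, 12.4]
eef_rot: [-0.0, 0.993, 0.116, 0.0]
ft_force: [-0.9, -0.1, 1.4]
width: 85.3
gripper_force: 0.0
time_s: 5.43
eef_pos: [452.3, 267.2, 13.2]
eef_rot: [-0.0, 0.993, 0.117, 0.001]
ft_force: [-1.9, -2.7, 9.8]
width: 58.8
gripper_force: 42.1
t 5.43 tcp [452.3 267.2  13.2] yaw(tool x) 13.4 tilt 0.14 w 58.8 ft [-1.9 -2.7  9.8] q6 1.82
```

```bash
python3 -m jog '[{"dx":0,"dy":0,"dz":-1,"twist":0},{"dx":0,"dy":0,"dz":-2,"twist":0},{"dx":0,"dy":0,"dz":-3,"twist":0},{"dx":0,"dy":0,"dz":-3,"twist":0},{"dx":0,"dy":0,"dz":-3,"twist":0},{"dx":0,"dy":0,"dz":-1,"twist":0},{"dx":0,"dy":1,"dz":0,"twist":0},{"dx":0,"dy":2,"dz":0,"twist":0},{"dx":0.3,"dy":3,"dz":0,"twist":0},{"dx":0.3,"dy":3.5,"dz":0,"twist":0},{"dx":0.3,"dy":3.5,"dz":0,"twist":0},{"dx":0.3,"dy":3.5,"dz":0,"twist":0}]';  python3 -m jog '[{"dx":0.3,"dy":3.5,"dz":0,"twist":0},{"dx":0.3,"dy":3.5,"dz":0,"twist":0},{"dx":0.3,"dy":3.5,"dz":0,"twist":0},{"dx":0.3,"dy":3.5,"dz":0,"twist":0},{"dx":0.3,"dy":3.5,"dz":0,"twist":0},{"dx":0.3,"dy":3.5,"dz":0,"twist":0},{"dx":0.3,"dy":3.5,"dz":0,"twist":0},{"dx":0.3,"dy":3.5,"dz":0,"twist":0},{"dx":0.3,"dy":3.5,"dz":0,"twist":0},{"dx":0,"dy":3,"dz":0,"twist":0},{"dx":0,"dy":2,"dz":0,"twist":0},{"dx":0,"dy":1,"dz":0,"twist":0}]'; python3 go.py 620.5 -264.5 90
```

```text
time_s: 6.43
eef_pos: [501.0, 107.0, 140.2]
eef_rot: [0.0, 0.993, 0.117, -0.001]
ft_force: [-0.4, 1.6, -0.8]
width: 58.7
gripper_force: 43.6
time_s: 7.43
eef_pos: [613.8, -252.2, 139.5]
eef_rot: [-0.0, 0.993, 0.116, -0.001]
ft_force: [0.2, -0.3, -1.0]
width: 59.1
gripper_force: 43.6
t 7.43 tcp [ 613.8 -252.2  139.5] yaw(tool x) 13.3 tilt 0.12 w 59.1 ft [ 0.2 -0.3 -1. ] q6 0.91
shift cm [0.38 1.35 4.95] len 5.1 twist
```

```bash
python3 -m jog '[{"dx":0.3,"dy":1.2,"dz":0,"twist":0},{"dx":0,"dy":0,"dz":2,"twist":0},{"dx":0,"dy":0,"dz":2,"twist":0},{"dx":0,"dy":0,"dz":2,"twist":0},{"dx":0,"dy":0,"dz":1.3,"twist":0},{"dx":0,"dy":0,"dz":0,"twist":0},{"dx":0,"dy":0,"dz":0,"twist":0},{"dx":0,"dy":0,"dz":0,"twist":0}]'; python3 go.py 620.5 -264.5 58;  python3 - <<'E'
from h import *
a=cam('side')['img'][230:340,180:310];b=cam('scene')['img'][230:340,150:280]
cv2.imwrite('pics/p1.png',cv2.resize(np.hstack([a,b]),None,fx=3,fy=3,interpolation=cv2.INTER_CUBIC)[:,:,::-1])
E
```

```text
time_s: 8.1
eef_pos: [620.7, -260.4, 69.6]
eef_rot: [0.0, 0.993, 0.117, 0.001]
ft_force: [0.3, -0.2, -0.9]
width: 58.6
gripper_force: 43.6
t 8.1 tcp [ 620.7 -260.4   69.6] yaw(tool x) 13.4 tilt 0.07 w 58.6 ft [ 0.3 -0.2 -0.9] q6 0.9
shift cm [-0.12  0.39  1.16] len 1.2 twist
```

View pics/p1.png

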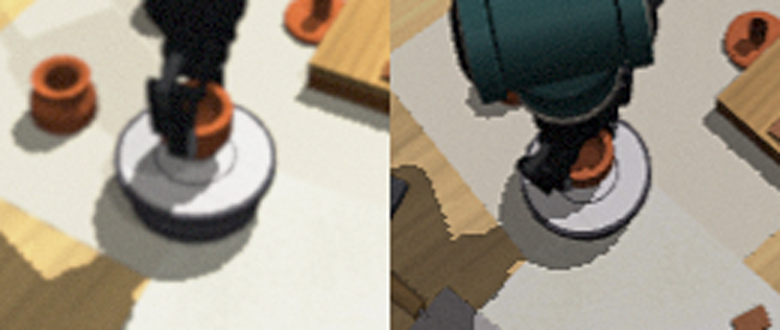

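The foot hangs just above the ring mark at the centre. I lower it gently.

```bash
python3 -m jog '[{"dx":-0.1,"dy":0.4,"dz":0,"twist":0},{"dx":0,"dy":0,"dz":0.5,"twist":0},{"dx":0,"dy":0,"dz":0.3,"twist":0},{"dx":0,"dy":0,"dz":0.1,"twist":0},{"dx":0,"dy":0,"dz":0.1,"twist":0},{"dx":0,"dy":0,"dz":0,"twist":0},{"dx":0,"dy":0,"dz":0,"twist":0},{"dx":0,"dy":0,"dz":0,"twist":0}]'
```

```text
time_s: 8.87
eef_pos: [620.2, -264.5, 58.4]
eef_rot: [0.0, 0.993, 0.117, 0.0]
ft_force: [-0.4, -0.6, 0.5]
width: 59.0
gripper_force: 43.7
```

```bash
python3 -m jog '[{"dx":0,"dy":0,"dz":0.05,"twist":0},{"dx":0,"dy":0,"dz":0,"twist":0},{"dx":0,"dy":0,"dz":0.05,"twist":0},{"dx":0,"dy":0,"dz":0,"twist":0},{"dx":0,"dy":0,"dz":0,"twist":0}]'
```

```text
time_s: 9.28
eef_pos: [620.2, -264.6, 58.3]
eef_rot: [0.0, 0.993, 0.117, 0.0]
ft_force: [-5.7, 1.9, 8.3]
width: 59.1
gripper_force: 44.5
```

```bash
python3 -m jog '[{"dx":0,"dy":0,"dz":0,"twist":0},{"dx":0,"dy":0,"dz":0,"twist":0},{"dx":0,"dy":0,"dz":0,"twist":0},{"dx":0,"dy":0,"dz":0,"twist":0},{"dx":0,"dy":0,"dz":0,"twist":0},{"dx":0,"dy":0,"dz":0,"twist":0},{"dx":0,"dy":0,"dz":0,"twist":0},{"dx":0,"dy":0,"dz":-1,"twist":0},{"dx":0,"dy":0,"dz":-3,"twist":0},{"dx":0,"dy":0,"dz":-3,"twist":0},{"dx":0,"dy":0,"dz":-3,"twist":0},{"dx":0,"dy":0,"dz":0,"twist":0}]' 1; python3 go.py 456 103.6 160
```

```text
time_s: 10.28
eef_pos: [622.0, -265.4, 165.3]
eef_rot: [0.002, 0.993, 0.117, 0.004]
ft_force: [0.7, -0.9, 0.4]
width: 85.6
gripper_force: 0.0
t 10.28 tcp [ 622.  -265.4  165.3] yaw(tool x) 13.4 tilt 0.5 w 85.6 ft [ 0.7 -0.9  0.4] q6 0.9
shift cm [ -7.6  -39.74   0.26] len 40.5 twist
```

```bash
python3 -m jog '[{"dx":-0.6,"dy":-2,"dz":0,"twist":0},{"dx":-0.6,"dy":-3.5,"dz":0,"twist":0},{"dx":-0.7,"dy":-4,"dz":0,"twist":0},{"dx":-0.7,"dy":-4,"dz":0,"twist":0},{"dx":-0.7,"dy":-4,"dz":0,"twist":0},{"dx":-0.7,"dy":-4,"dz":0,"twist":0},{"dx":-0.7,"dy":-4,"dz":0.3,"twist":0},{"dx":-0.7,"dy":-4,"dz":0.5,"twist":0},{"dx":-0.7,"dy":-4,"dz":1,"twist":0},{"dx":-0.7,"dy":-3.5,"dz":1,"twist":0},{"dx":-0.6,"dy":-2,"dz":0.5,"twist":0},{"dx":0,"dy":0,"dz":0,"twist":0}]';python3 -m jog '[{"dx":0,"dy":0,"dz":0,"twist":0},{"dx":0,"dy":0,"dz":0,"twist":0}]' >/dev/null; cat > meas.py <<'E'
# meas.py name x y z0 [wrist] : silhouette fits near (x,y)
import sys
from wheel import *
n=sys.argv[1];x,y,z0=map(float,sys.argv[2:5])
for c in (sys.argv[5].split(',') if len(sys.argv)>5 else('scene','side')):
    d=cam(c);p,ma=model_c(d,n,x,y,z0);q,a=mask_c(d,n,p);r,e=fit(n,[(d,q)],z0)
    print(n,c,r.round(1),'area',a,round(ma))
E
python3 meas.py foot 620.5 -264.5 45; python3 meas.py belly 456 103.6 0 wrist; python3 go.py 456 103.6 12
```

```text
time_s: 11.28
eef_pos: [455.9, 100.4, 123.9]
eef_rot: [-0.0, 0.993, 0.118, -0.0]
ft_force: [0.2, -1.0, -0.4]
width: 85.2
gripper_force: 0.0
foot scene [ 619.  -265.2] area 333.5 385
foot side [ 619.  -263.9] area 481.0 585
belly wrist [455.8 100.7] area 4982.5 5537
t 11.6 tcp [458.4  96.8 124.7] yaw(tool x) 13.3 tilt 0.03 w 85.1 ft [-0.9 -0.3 -0.8] q6 1.49
shift cm [-0.08 -0.71 11.27] len 11.3 twist
```

```bash
python3 -m jog '[{"dx":-0.1,"dy":-0.6,"dz":1,"twist":0},{"dx":0,"dy":0,"dz":3,"twist":0},{"dx":0,"dy":0,"dz":3,"twist":0},{"dx":0,"dy":0,"dz":2.5,"twist":0},{"dx":0,"dy":0,"dz":1.5,"twist":0},{"dx":0,"dy":0,"dz":0.6,"twist":0},{"dx":0,"dy":0,"dz":0,"twist":0},{"dx":0,"dy":0,"dz":0,"twist":0}]'; python3 -m jog '[{"dx":0,"dy":0,"dz":0,"twist":0},{"dx":0,"dy":0,"dz":0,"twist":0},{"dx":0,"dy":0,"dz":0,"twist":0},{"dx":0,"dy":0,"dz":0,"twist":0},{"dx":0,"dy":0,"dz":0,"twist":0},{"dx":0,"dy":0,"dz":0,"twist":0},{"dx":0,"dy":0,"dz":0,"twist":0},{"dx":0,"dy":0,"dz":0,"twist":0},{"dx":0,"dy":0,"dz":0,"twist":0},{"dx":0,"dy":0,"dz":0,"twist":0}]' 0 40; python3 go.py 619 -264.5 140
```

```text
time_s: 12.27
eef_pos: [455.8, 103.2, 8.8]
eef_rot: [-0.0, 0.993, 0.116, 0.0]
ft_force: [0.4, -0.8, 0.6]
width: 85.2
gripper_force: 0.0
time_s: 13.1
eef_pos: [456.3, 103.3, 10.0]
eef_rot: [-0.0, 0.993, 0.117, 0.001]
ft_force: [-3.6, -1.3, 11.3]
width: 59.8
gripper_force: 41.3
t 13.1 tcp [456.3 103.3  10. ] yaw(tool x) 13.4 tilt 0.11 w 59.8 ft [-3.6 -1.3 11.3] q6 1.51
shift cm [  7.34  39.55 -12.98] len 42.3 twist
```

```bash
python3 -m jog '[{"dx":0,"dy":0,"dz":-1,"twist":0},{"dx":0,"dy":0,"dz":-3,"twist":0},{"dx":0,"dy":0,"dz":-3,"twist":0},{"dx":0,"dy":0,"dz":-3,"twist":0},{"dx":0,"dy":0,"dz":-3,"twist":0},{"dx":0.3,"dy":1.5,"dz":0,"twist":0},{"dx":0.5,"dy":3,"dz":0,"twist":0},{"dx":0.7,"dy":3.5,"dz":0,"twist":0},{"dx":0.7,"dy":3.5,"dz":0,"twist":0},{"dx":0.7,"dy":3.5,"dz":0,"twist":0},{"dx":0.7,"dy":3.5,"dz":0,"twist":0},{"dx":0.7,"dy":3.5,"dz":0,"twist":0}]'; python3 -m jog '[{"dx":0.7,"dy":3.5,"dz":0,"twist":0},{"dx":0.7,"dy":3.5,"dz":0,"twist":0},{"dx":0.7,"dy":3.5,"dz":0,"twist":0},{"dx":0.5,"dy":3,"dz":0,"twist":0},{"dx":0.3,"dy":2.5,"dz":0,"twist":0},{"dx":0,"dy":1,"dz":0,"twist":0},{"dx":0,"dy":0,"dz":0,"twist":0},{"dx":0,"dy":0,"dz":0,"twist":0},{"dx":0,"dy":0,"dz":0,"twist":0}]'; python3 go.py 619 -264.5 102
```

```text
time_s: 14.1
eef_pos: [548.8, -102.7, 139.5]
eef_rot: [0.0, 0.993, 0.117, 0.001]
ft_force: [-0.3, 0.2, -1.5]
width: 59.1
gripper_force: 43.7
time_s: 14.85
eef_pos: [615.6, -258.5, 138.8]
eef_rot: [-0.0, 0.993, 0.117, 0.0]
ft_force: [0.3, -0.6, -1.2]
width: 59.6
gripper_force: 43.7
t 14.85 tcp [ 615.6 -258.5  138.8] yaw(tool x) 13.4 tilt 0.01 w 59.6 ft [ 0.3 -0.6 -1.2] q6 0.9
shift cm [0.19 0.66 3.68] len 3.7 twist
```

```bash
python3 -m jog '[{"dx":0.2,"dy":0.7,"dz":0,"twist":0},{"dx":0,"dy":0,"dz":1.5,"twist":0},{"dx":0,"dy":0,"dz":1.4,"twist":0},{"dx":0,"dy":0,"dz":0.8,"twist":0},{"dx":0,"dy":0,"dz":0,"twist":0},{"dx":0,"dy":0,"dz":0,"twist":0},{"dx":0,"dy":0,"dz":0,"twist":0}]'; python3 go.py 619 -264.5 95;  python3 - <<'E'
from h import *
a=cam('side')['img'][220:320,180:310];b=cam('scene')['img'][220:320,150:280]
cv2.imwrite('pics/p2.png',cv2.resize(np.hstack([a,b]),None,fx=3,fy=3,interpolation=cv2.INTER_CUBIC)[:,:,::-1])
E
```

```text
time_s: 15.43
eef_pos: [619.6, -265.8, 101.5]
eef_rot: [0.0, 0.993, 0.117, 0.0]
ft_force: [0.6, -0.3, -1.5]
width: 59.7
gripper_force: 43.7
t 15.43 tcp [ 619.6 -265.8  101.5] yaw(tool x) 13.4 tilt 0.01 w 59.7 ft [ 0.6 -0.3 -1.5] q6 0.89
shift cm [-0.02 -0.14  0.65] len 0.7 twist
```

View pics/p2.png

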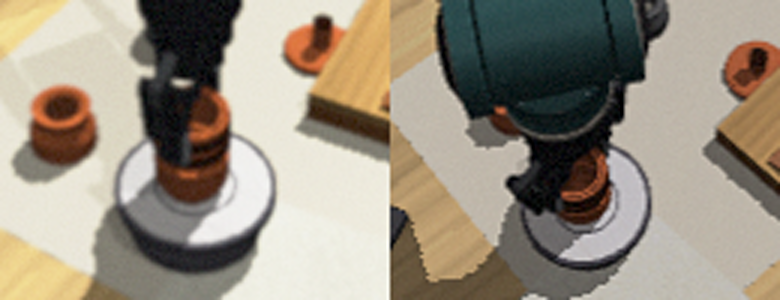

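The striped belly is directly over the foot in both views, at about (190,150) and (585,190). I lower it until it touches.

```bash
python3 -m jog '[{"dx":0,"dy":-0.1,"dz":0.3,"twist":0},{"dx":0,"dy":0,"dz":0.2,"twist":0},{"dx":0,"dy":0,"dz":0.1,"twist":0},{"dx":0,"dy":0,"dz":0,"twist":0},{"dx":0,"dy":0,"dz":0,"twist":0},{"dx":0,"dy":0,"dz":0,"twist":0}]'
```

```text
time_s: 16.03
eef_pos: [619.2, -264.9, 95.3]
eef_rot: [0.0, 0.993, 0.117, -0.0]
ft_force: [0.5, -0.7, -0.5]
width: 59.4
gripper_force: 43.8
```

```bash
python3 -m jog '[{"dx":0,"dy":0,"dz":0.05,"twist":0},{"dx":0,"dy":0,"dz":0,"twist":0},{"dx":0,"dy":0,"dz":0,"twist":0}]'
```

```text
time_s: 16.28
eef_pos: [619.3, -264.9, 95.1]
eef_rot: [0.0, 0.993, 0.117, 0.0]
ft_force: [0.1, 0.9, 1.9]
width: 59.2
gripper_force: 43.9
```

```bash
python3 -m jog '[{"dx":0,"dy":0,"dz":0.03,"twist":0},{"dx":0,"dy":0,"dz":0,"twist":0},{"dx":0,"dy":0,"dz":0,"twist":0},{"dx":0,"dy":0,"dz":0,"twist":0},{"dx":0,"dy":0,"dz":0,"twist":0},{"dx":0,"dy":0,"dz":0,"twist":0},{"dx":0,"dy":0,"dz":0,"twist":0},{"dx":0,"dy":0,"dz":-1,"twist":0},{"dx":0,"dy":0,"dz":-3,"twist":0},{"dx":0,"dy":0,"dz":-3,"twist":0},{"dx":0,"dy":0,"dz":-1,"twist":0},{"dx":0,"dy":0,"dz":0,"twist":0}]' 1; python3 go.py 474.3 -251.6 120
```

```text
time_s: 17.28
eef_pos: [620.3, -265.4, 179.1]
eef_rot: [0.001, 0.993, 0.117, 0.002]
ft_force: [-0.2, -0.4, -0.5]
width: 85.3
gripper_force: 0.0
t 17.28 tcp [ 620.3 -265.4  179.1] yaw(tool x) 13.4 tilt 0.32 w 85.3 ft [-0.2 -0.4 -0.5] q6 0.89
shift cm [-13.91  -4.75   5.83] len 15.8 twist
```

```bash
python3 -m jog '[{"dx":-1.9,"dy":-0.7,"dz":0,"twist":0},{"dx":-3,"dy":-1,"dz":0,"twist":0},{"dx":-3,"dy":-1,"dz":0,"twist":0},{"dx":-3,"dy":-1,"dz":2,"twist":0},{"dx":-3,"dy":-1,"dz":2.5,"twist":0},{"dx":0,"dy":0,"dz":1.5,"twist":0},{"dx":0,"dy":0,"dz":0,"twist":0},{"dx":0,"dy":0,"dz":0,"twist":0},{"dx":0,"dy":0,"dz":0,"twist":0},{"dx":0,"dy":0,"dz":0,"twist":0}]' >/dev/null; python3 meas.py neck 474.3 -251.6 0 wrist; python3 go.py 474.3 -251.6 4; python3 - <<'E'
from h import *
a=cam('side')['img'][220:320,180:310];b=cam('scene')['img'][220:320,150:280];w=cam('wrist')['img']
cv2.imwrite('pics/p3.png',np.vstack([cv2.resize(np.hstack([a,b]),(512,197),interpolation=cv2.INTER_CUBIC),w])[:,:,::-1])
E
```

```text
neck wrist [ 474.8 -252.9] area 5313.5 5814
t 18.17 tcp [ 474.1 -251.7  115.6] yaw(tool x) 13.4 tilt 0.07 w 85.4 ft [-0.8  1.1  0.5] q6 0.8
shift cm [ 1.000e-02 -1.000e-02  1.116e+01] len 11.2 twist
```

View pics/p3.png

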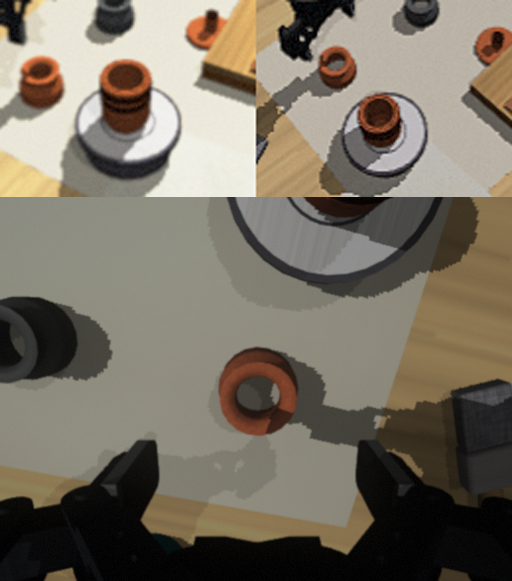

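The belly sits squarely on the foot, and the gripper is centred over the red neck (258,395).

```bash
python3 -m jog '[{"dx":0,"dy":0.1,"dz":2,"twist":0},{"dx":0,"dy":0,"dz":3,"twist":0},{"dx":0,"dy":0,"dz":3,"twist":0},{"dx":0,"dy":0,"dz":1.5,"twist":0},{"dx":0,"dy":0,"dz":1,"twist":0},{"dx":0,"dy":0,"dz":0.5,"twist":0},{"dx":0,"dy":0,"dz":0,"twist":0},{"dx":0,"dy":0,"dz":0,"twist":0}]'; python3 -m jog '[{"dx":0,"dy":0,"dz":0,"twist":0},{"dx":0,"dy":0,"dz":0,"twist":0},{"dx":0,"dy":0,"dz":0,"twist":0},{"dx":0,"dy":0,"dz":0,"twist":0},{"dx":0,"dy":0,"dz":0,"twist":0},{"dx":0,"dy":0,"dz":0,"twist":0},{"dx":0,"dy":0,"dz":0,"twist":0},{"dx":0,"dy":0,"dz":0,"twist":0},{"dx":0,"dy":0,"dz":0,"twist":0},{"dx":0,"dy":0,"dz":0,"twist":0}]' 0 40; python3 meas.py belly 619.3 -264.9 85
```

```text
time_s: 18.98
eef_pos: [473.9, -252.7, 5.6]
eef_rot: [0.0, 0.993, 0.117, 0.0]
ft_force: [0.2, 0.5, 0.8]
width: 85.5
gripper_force: 0.0
time_s: 19.82
eef_pos: [473.9, -252.7, 6.2]
eef_rot: [0.001, 0.993, 0.117, 0.001]
ft_force: [-3.7, 2.5, 12.1]
width: 58.8
gripper_force: 40.5
belly scene [ 623.1 -267.1] area 438.0 437
belly side [ 626.3 -274.3] area 734.5 679
```

```bash
python3 -m jog '[{"dx":0,"dy":0,"dz":-1,"twist":0},{"dx":0,"dy":0,"dz":-3,"twist":0},{"dx":0,"dy":0,"dz":-3,"twist":0},{"dx":0,"dy":0,"dz":-3,"twist":0},{"dx":0,"dy":0,"dz":-3,"twist":0},{"dx":0,"dy":0,"dz":-3,"twist":0},{"dx":1.5,"dy":0.5,"dz":0,"twist":0},{"dx":3,"dy":1,"dz":0,"twist":0},{"dx":3,"dy":1,"dz":0,"twist":0},{"dx":3,"dy":1,"dz":0,"twist":0},{"dx":2,"dy":0.7,"dz":0,"twist":0},{"dx":1,"dy":0.3,"dz":0,"twist":0}]'; python3 -m jog '[{"dx":0,"dy":0,"dz":0,"twist":0},{"dx":0,"dy":0,"dz":0,"twist":0},{"dx":0,"dy":0,"dz":0,"twist":0}]' >/dev/null; python3 go.py 619.2 -264.8 134
```

```text
time_s: 20.92
eef_pos: [617.1, -264.8, 164.7]
eef_rot: [-0.0, 0.993, 0.117, 0.0]
ft_force: [-0.1, -0.1, -0.7]
width: 58.5
gripper_force: 43.4
t 21.17 tcp [ 614.2 -264.8  165. ] yaw(tool x) 13.4 tilt 0.01 w 58.6 ft [-0.   0.6 -1.7] q6 0.89
shift cm [0.49 0.11 3.1 ] len 3.1 twist
```

```bash
python3 -m jog '[{"dx":0.5,"dy":0.1,"dz":1,"twist":0},{"dx":0,"dy":0,"dz":1.3,"twist":0},{"dx":0,"dy":0,"dz":0.8,"twist":0},{"dx":0,"dy":0,"dz":0,"twist":0},{"dx":0,"dy":0,"dz":0,"twist":0},{"dx":0,"dy":0,"dz":0,"twist":0}]'; python3 go.py 619.2 -264.8 128;  python3 - <<'E'
from h import *
a=cam('side')['img'][200:300,180:310];b=cam('scene')['img'][210:310,150:280]
cv2.imwrite('pics/p4.png',cv2.resize(np.hstack([a,b]),None,fx=3,fy=3,interpolation=cv2.INTER_CUBIC)[:,:,::-1])
E
```

```text
time_s: 21.67
eef_pos: [620.2, -264.7, 133.7]
eef_rot: [0.0, 0.993, 0.117, 0.0]
ft_force: [-0.2, -0.4, -0.7]
width: 58.5
gripper_force: 43.4
t 21.67 tcp [ 620.2 -264.7  133.7] yaw(tool x) 13.4 tilt 0.0 w 58.5 ft [-0.2 -0.4 -0.7] q6 0.9
shift cm [-0.1  -0.01  0.57] len 0.6 twist
```

View pics/p4.png

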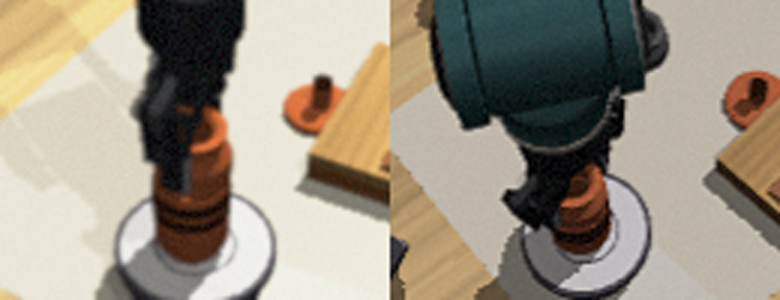

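The neck is aligned over the belly, with its right side at (230,160) above the belly's at (228,210). I lower it.

```bash
python3 -m jog '[{"dx":-0.1,"dy":0,"dz":0.3,"twist":0},{"dx":0,"dy":0,"dz":0.2,"twist":0},{"dx":0,"dy":0,"dz":0.1,"twist":0},{"dx":0,"dy":0,"dz":0,"twist":0},{"dx":0,"dy":0,"dz":0,"twist":0},{"dx":0,"dy":0,"dz":0,"twist":0}]'
```

```text
time_s: 22.27
eef_pos: [619.2, -264.9, 127.5]
eef_rot: [-0.0, 0.993, 0.117, -0.0]
ft_force: [0.2, -0.6, -0.9]
width: 58.6
gripper_force: 43.4
```

```bash
python3 -m jog '[{"dx":0,"dy":0,"dz":0.05,"twist":0},{"dx":0,"dy":0,"dz":0,"twist":0},{"dx":0,"dy":0,"dz":0,"twist":0}]'
```

```text
time_s: 22.52
eef_pos: [619.3, -264.9, 127.4]
eef_rot: [0.0, 0.993, 0.117, 0.0]
ft_force: [-0.3, -0.2, 2.7]
width: 58.6
gripper_force: 43.8
```

```bash
python3 -m jog '[{"dx":0,"dy":0,"dz":0.03,"twist":0},{"dx":0,"dy":0,"dz":0,"twist":0},{"dx":0,"dy":0,"dz":0,"twist":0},{"dx":0,"dy":0,"dz":0,"twist":0},{"dx":0,"dy":0,"dz":0,"twist":0},{"dx":0,"dy":0,"dz":0,"twist":0},{"dx":0,"dy":0,"dz":0,"twist":0},{"dx":0,"dy":0,"dz":-1,"twist":0},{"dx":0,"dy":0,"dz":-3,"twist":0},{"dx":0,"dy":0,"dz":-3,"twist":0},{"dx":0,"dy":0,"dz":-1,"twist":0},{"dx":0,"dy":0,"dz":0,"twist":0}]' 1; python3 go.py 590 -20 150
```

```text
time_s: 23.52
eef_pos: [620.2, -265.3, 211.3]
eef_rot: [0.001, 0.993, 0.117, 0.002]
ft_force: [-0.6, 0.2, 0.3]
width: 85.4
gripper_force: 0.0
t 23.52 tcp [ 620.2 -265.3  211.3] yaw(tool x) 13.4 tilt 0.32 w 85.4 ft [-0.6  0.2  0.3] q6 0.89
shift cm [  2.72 -24.59   6.06] len 25.5 twist
```

```bash
python3 -m jog '[{"dx":0.3,"dy":-2,"dz":0,"twist":0},{"dx":0.4,"dy":-3.5,"dz":0,"twist":0},{"dx":0.4,"dy":-3.5,"dz":0,"twist":0},{"dx":0.4,"dy":-3.5,"dz":0,"twist":0},{"dx":0.4,"dy":-3.5,"dz":1,"twist":0},{"dx":0.4,"dy":-3.5,"dz":2,"twist":0},{"dx":0.4,"dy":-3,"dz":2,"twist":0},{"dx":0,"dy":-2,"dz":1,"twist":0},{"dx":0,"dy":0,"dz":0,"twist":0},{"dx":0,"dy":0,"dz":0,"twist":0},{"dx":0,"dy":0,"dz":0,"twist":0},{"dx":0,"dy":0,"dz":0,"twist":0}]' >/dev/null; python3 go.py; python3 - <<'E'
from h import *
w=cam('wrist')['img'];a=cam('side')['img'][190:320,180:310];b=cam('scene')['img'][200:330,150:280]
cv2.imwrite('pics/p5.png',np.hstack([w,cv2.resize(np.vstack([a,b]),(192,384),interpolation=cv2.INTER_CUBIC)])[:,:,::-1])
E
```

```text
t 24.52 tcp [589.1 -21.1 147.3] yaw(tool x) 13.3 tilt 0.04 w 85.7 ft [-0.8  0.5 -0.6] q6 1.26
```

View pics/p5.png

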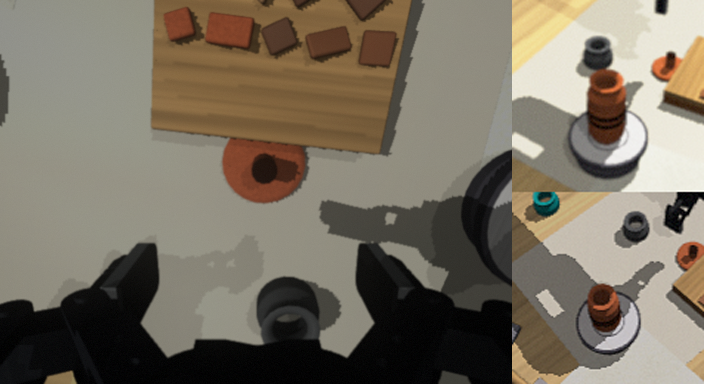

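```bash
python3 - <<'E'
from h import *
d=cam('wrist')
L=at_z(d,(151,129.5),32);R=at_z(d,(384,153.5),32);K=at_z(d,(264,169),40)
e=(R-L)[:2];n=np.array([-e[1],e[0]])/np.hypot(*e);print(L.round(1),R.round(1),np.hypot(*e),'yaw',np.degrees(np.arctan2(e[0],-e[1])),'K',K.round(1),'front',abs(n@(K-L)[:2]))
# red disc: circle of radius 36 at z=7, fit centre using front boundary
print('disc', at_z(d,(265,202),7).round(1), at_z(d,(222.5,163),7).round(1), at_z(d,(308,163),7).round(1))
E
python3 go.py 604.5 -21.5 100 7.6
```

```text
[614.9  67.6  32. ] [ 638.5 -112.7   32. ] 181.78391831080188 yaw 7.433348708748421 K [606.4 -23.6  40. ] front 20.261617539030507
disc [570.9 -33.8   7. ] [596.8  10.3   7. ] [613.8 -61.6   7. ]
t 24.72 tcp [588.9 -21.  147. ] yaw(tool x) 13.3 tilt 0.02 w 85.4 ft [-0.5  0.5  0.7] q6 1.26
shift cm [1.5  0.41 4.7 ] len 5.0 twist 5.7
```

```bash
python3 -m jog '[{"dx":1.6,"dy":0.6,"dz":1,"twist":0},{"dx":0,"dy":0,"dz":2,"twist":3},{"dx":0,"dy":0,"dz":2,"twist":2.8},{"dx":0,"dy":0,"dz":1.5,"twist":0},{"dx":0,"dy":0,"dz":0,"twist":0},{"dx":0,"dy":0,"dz":0,"twist":0},{"dx":0,"dy":0,"dz":0,"twist":0}]' >/dev/null; python3 go.py 605.5 -23 15 7.5; python3 - <<'E'
from h import *
w=cam('wrist','p6.png')
E
```

```text
t 25.3 tcp [606.2 -22.6  83. ] yaw(tool x) 7.6 tilt 0.07 w 85.4 ft [ 0.5 -0.   0.6] q6 1.36
shift cm [-0.08  0.02  6.8 ] len 6.8 twist 0.1
```

View pics/p6.png

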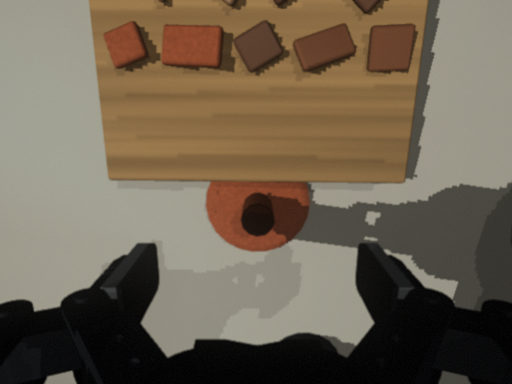

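The board's edge is level in the picture, so the yaw is right. The knob (257,216) lies midway between the fingers.

```bash
python3 -m jog '[{"dx":-0.1,"dy":0,"dz":2,"twist":0},{"dx":0,"dy":0,"dz":2,"twist":0},{"dx":0,"dy":0,"dz":1.5,"twist":0},{"dx":0,"dy":0,"dz":0.8,"twist":0},{"dx":0,"dy":0,"dz":0.3,"twist":0},{"dx":0,"dy":0,"dz":0,"twist":0},{"dx":0,"dy":0,"dz":0,"twist":0}]'; python3 -m jog '[{"dx":0,"dy":0,"dz":0,"twist":0},{"dx":0,"dy":0,"dz":0,"twist":0},{"dx":0,"dy":0,"dz":0,"twist":0},{"dx":0,"dy":0,"dz":0,"twist":0},{"dx":0,"dy":0,"dz":0,"twist":0},{"dx":0,"dy":0,"dz":0,"twist":0},{"dx":0,"dy":0,"dz":0,"twist":0},{"dx":0,"dy":0,"dz":0,"twist":0},{"dx":0,"dy":0,"dz":0,"twist":0},{"dx":0,"dy":0,"dz":0,"twist":0},{"dx":0,"dy":0,"dz":0,"twist":0},{"dx":0,"dy":0,"dz":0,"twist":0}]' 0 40; python3 go.py
```

```text
time_s: 25.93
eef_pos: [605.3, -22.6, 17.0]
eef_rot: [0.0, 0.998, 0.066, 0.001]
ft_force: [0.3, 0.7, 1.5]
width: 85.6
gripper_force: 0.0
time_s: 26.93
eef_pos: [604.9, -22.6, 16.0]
eef_rot: [0.0, 0.998, 0.066, 0.0]
ft_force: [-1.8, 0.6, 5.4]
width: 18.8
gripper_force: 39.1
t 26.93 tcp [604.9 -22.6  16. ] yaw(tool x) 7.6 tilt 0.02 w 18.8 ft [-1.8  0.6  5.4] q6 1.36
```

```bash
python3 -m jog '[{"dx":-0.4,"dy":0,"dz":0,"twist":0},{"dx":-0.8,"dy":0,"dz":0,"twist":0},{"dx":-0.8,"dy":0,"dz":0,"twist":0},{"dx":-0.8,"dy":0,"dz":0,"twist":0},{"dx":-0.5,"dy":0,"dz":0,"twist":0},{"dx":-0.2,"dy":0,"dz":0,"twist":0},{"dx":0,"dy":0,"dz":0,"twist":0},{"dx":0,"dy":0,"dz":0,"twist":0}]'; python3 go.py; python3 - <<'E'
from h import *
w=cam('wrist')['img'][:250,100:420];a=cam('side')['img'][200:300,200:340]
cv2.imwrite('pics/p7.png',np.hstack([w,cv2.resize(a,(350,250),interpolation=cv2.INTER_CUBIC)])[:,:,::-1])
E
```

```text
time_s: 27.6
eef_pos: [569.1, -27.4, 16.0]
eef_rot: [0.0, 0.998, 0.066, -0.001]
ft_force: [-7.0, -1.1, 12.6]
width: 18.7
gripper_force: 39.8
t 27.6 tcp [569.1 -27.4  16. ] yaw(tool x) 7.6 tilt 0.07 w 18.7 ft [-7.  -1.1 12.6] q6 1.35
```

View pics/p7.png

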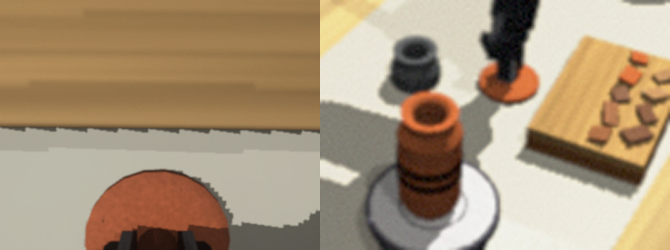

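The lid is clear of the board. I lift it and carry it to the stack.

```bash
python3 -m jog '[{"dx":0,"dy":0,"dz":-1,"twist":0},{"dx":0,"dy":0,"dz":-3,"twist":0},{"dx":0,"dy":0,"dz":-3.5,"twist":0},{"dx":0,"dy":0,"dz":-3.5,"twist":0},{"dx":0,"dy":0,"dz":-3.5,"twist":0},{"dx":0,"dy":0,"dz":-3,"twist":0},{"dx":0,"dy":0,"dz":-1.5,"twist":0},{"dx":0,"dy":0,"dz":0,"twist":0},{"dx":0,"dy":0,"dz":0,"twist":0}]'; python3 go.py; python3 -m jog '[{"dx":0.1,"dy":1.5,"dz":0,"twist":0},{"dx":0.3,"dy":3,"dz":0,"twist":0},{"dx":0.3,"dy":3.5,"dz":0,"twist":0},{"dx":0.3,"dy":3.5,"dz":0,"twist":0},{"dx":0.3,"dy":3.5,"dz":0,"twist":0},{"dx":0.3,"dy":3.5,"dz":0,"twist":0},{"dx":0.2,"dy":3,"dz":0,"twist":0},{"dx":0,"dy":1.7,"dz":0,"twist":0},{"dx":0,"dy":0.5,"dz":0,"twist":0},{"dx":0,"dy":0,"dz":0,"twist":0},{"dx":0,"dy":0,"dz":0,"twist":0},{"dx":0,"dy":0,"dz":0,"twist":0}]'; python3 go.py 618.8 -264.9 186
```

```text
time_s: 28.45
eef_pos: [569.8, -27.2, 205.3]
eef_rot: [-0.0, 0.998, 0.066, -0.0]
ft_force: [0.8, -0.3, -1.1]
width: 18.6
gripper_force: 39.2
t 28.45 tcp [569.8 -27.2 205.3] yaw(tool x) 7.6 tilt 0.01 w 18.6 ft [ 0.8 -0.3 -1.1] q6 1.35
time_s: 29.45
eef_pos: [619.1, -258.4, 205.4]
eef_rot: [-0.0, 0.998, 0.067, -0.0]
ft_force: [-0.2, 1.1, -0.1]
width: 18.1
gripper_force: 39.3
t 29.45 tcp [ 619.1 -258.4  205.4] yaw(tool x) 7.7 tilt 0.03 w 18.1 ft [-0.2  1.1 -0.1] q6 1.0
shift cm [-0.11  0.64  1.94] len 2.1 twist
```

```bash
python3 -m jog '[{"dx":-0.1,"dy":0.6,"dz":0.3,"twist":0},{"dx":0,"dy":0,"dz":0.8,"twist":0},{"dx":0,"dy":0,"dz":0.7,"twist":0},{"dx":0,"dy":0,"dz":0,"twist":0},{"dx":0,"dy":0,"dz":0,"twist":0},{"dx":0,"dy":0,"dz":0,"twist":0}]'; python3 go.py 618.8 -264.9 181;  python3 - <<'E'
from h import *
a=cam('side')['img'][190:290,180:310];b=cam('scene')['img'][200:300,150:280]
cv2.imwrite('pics/p8.png',cv2.resize(np.hstack([a,b]),None,fx=3,fy=3,interpolation=cv2.INTER_CUBIC)[:,:,::-1])
E
```

```text
time_s: 29.95
eef_pos: [619.0, -265.7, 187.7]
eef_rot: [-0.0, 0.998, 0.066, -0.0]
ft_force: [-0.1, -0.6, -1.5]
width: 18.6
gripper_force: 39.3
t 29.95 tcp [ 619.  -265.7  187.7] yaw(tool x) 7.6 tilt 0.01 w 18.6 ft [-0.1 -0.6 -1.5] q6 0.99
shift cm [-0.01 -0.08  0.67] len 0.7 twist
```

View pics/p8.png

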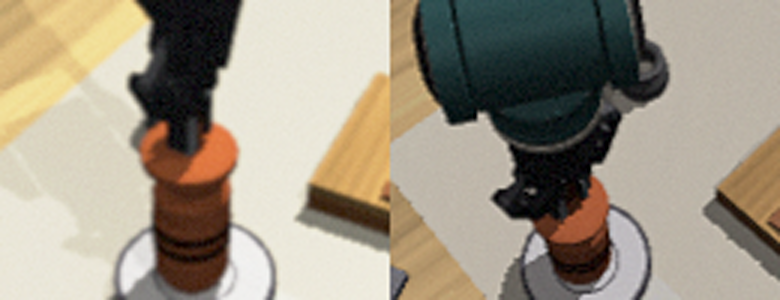

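The lid spans x 140–238 (centre 189) over the jar's 153–230 (centre 191), about 2 mm off. I lower it.

```bash
python3 -m jog '[{"dx":0.1,"dy":-0.1,"dz":0.3,"twist":0},{"dx":0,"dy":0,"dz":0.2,"twist":0},{"dx":0,"dy":0,"dz":0.1,"twist":0},{"dx":0,"dy":0,"dz":0,"twist":0},{"dx":0,"dy":0,"dz":0,"twist":0},{"dx":0,"dy":0,"dz":0,"twist":0}]'
```

```text
time_s: 30.55
eef_pos: [619.9, -264.7, 181.8]
eef_rot: [0.0, 0.998, 0.066, 0.0]
ft_force: [0.4, -0.1, -0.8]
width: 18.8
gripper_force: 39.3
```

```bash
python3 -m jog '[{"dx":0,"dy":0,"dz":0.05,"twist":0},{"dx":0,"dy":0,"dz":0,"twist":0},{"dx":0,"dy":0,"dz":0,"twist":0}]'
```

```text
time_s: 30.8
eef_pos: [619.8, -264.7, 181.3]
eef_rot: [0.0, 0.998, 0.066, 0.0]
ft_force: [-0.0, -0.2, -0.4]
width: 18.7
gripper_force: 39.3
```

```bash
python3 -m jog '[{"dx":0,"dy":0,"dz":0.04,"twist":0},{"dx":0,"dy":0,"dz":0,"twist":0},{"dx":0,"dy":0,"dz":0,"twist":0}]'
```

```text
time_s: 31.05
eef_pos: [619.9, -264.8, 181.1]
eef_rot: [0.0, 0.998, 0.066, 0.0]
ft_force: [0.1, -0.5, 2.3]
width: 18.5
gripper_force: 39.3
```

```bash
python3 -m jog '[{"dx":0,"dy":0,"dz":0.02,"twist":0},{"dx":0,"dy":0,"dz":0,"twist":0},{"dx":0,"dy":0,"dz":0,"twist":0},{"dx":0,"dy":0,"dz":0,"twist":0},{"dx":0,"dy":0,"dz":0,"twist":0},{"dx":0,"dy":0,"dz":0,"twist":0},{"dx":0,"dy":0,"dz":0,"twist":0},{"dx":0,"dy":0,"dz":0,"twist":0},{"dx":0,"dy":0,"dz":0,"twist":0},{"dx":0,"dy":0,"dz":0,"twist":0},{"dx":0,"dy":0,"dz":0,"twist":0},{"dx":0,"dy":0,"dz":0,"twist":0}]' 1; python3 -m jog '[{"dx":0,"dy":0,"dz":-1,"twist":0},{"dx":0,"dy":0,"dz":-3,"twist":0},{"dx":0,"dy":0,"dz":-3,"twist":0},{"dx":-2,"dy":0,"dz":-2,"twist":0},{"dx":-3,"dy":-1,"dz":0,"twist":0},{"dx":-3,"dy":-1,"dz":0,"twist":0},{"dx":-3,"dy":0,"dz":0,"twist":0},{"dx":-1,"dy":0,"dz":0,"twist":0},{"dx":0,"dy":0,"dz":0,"twist":0},{"dx":0,"dy":0,"dz":0,"twist":0},{"dx":0,"dy":0,"dz":0,"twist":0},{"dx":0,"dy":0,"dz":0,"twist":0}]'; python3 - <<'E'
from h import *
a=cam('side')['img'][190:300,180:310];b=cam('scene')['img'][200:310,150:280]
cv2.imwrite('pics/p9.png',cv2.resize(np.hstack([a,b]),None,fx=3,fy=3,interpolation=cv2.INTER_CUBIC)[:,:,::-1])
E
```

```text
time_s: 32.05
eef_pos: [619.9, -264.7, 180.6]
eef_rot: [0.0, 0.998, 0.066, 0.0]
ft_force: [-1.1, -0.4, 0.1]
width: 85.5
gripper_force: 0.0
time_s: 33.05
eef_pos: [499.1, -260.7, 270.4]
eef_rot: [-0.0, 0.998, 0.066, -0.0]
ft_force: [-0.2, -0.3, 0.3]
width: 85.5
gripper_force: 0.0
```

View pics/p9.png

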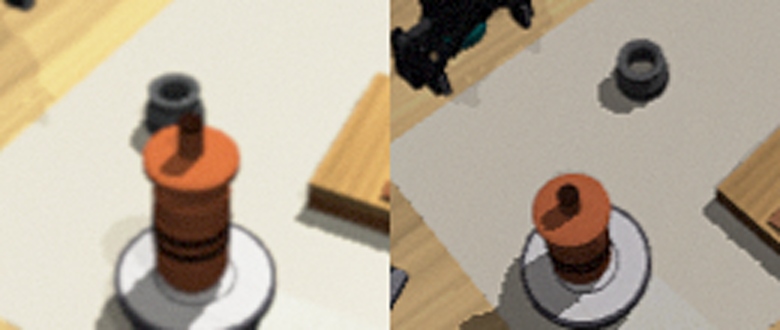

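The jar is complete, upright and centred. In the side view the lid spans 143–239 over the body's 153–230.

```bash
python3 -c "
from plant import manip
print(manip.sign_off())"
```

```text
the job is handed in; nothing more can be done
None
```

The jar is rebuilt on the wheel (foot, belly, red neck, lid) and the job is handed in at about 33 s; the last pictures show it upright and centred, but sign-off returned no verdict.

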